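Snap the transport cover onto the lacquer sample carrier

TASK

The lacquer sample tile in the wooden carrier is ready to be moved. Take the long plywood cover that fits the carrier (not the shorter one) by its handle, set it over the carrier so that the carrier's two snap hooks come up through its two windows, and push it straight down until it lies fully home on the carrier and both hooks have clicked over it (do not drop it on); then let go.

Things in the scene. Friction and masses are not known exactly. Their poses are not given: they have to be found in the camera images.
- cover_grip (a point): Long plywood cover lying flat, plate 168x80x8 mm, with dark handle rib (52 long, 16 wide, top 40 above underside) and a window near each end (x 32 to 68 mm off centre, 48 wide in y). 150 g. The point is in the rib at the plate's centre, 30 mm above the underside. x along plate and rib, y across the rib, z up; same after half a turn. A like cover only 124 mm long does not fit.
- carrier: Wooden tray 176x86 mm fixed to the table, a black sample tile in it, a snap hook near each end. Origin at its centre on the table; x along its length, z up. The cover lies on its rails 22 mm up, lengthwise along x; cover_grip then is 52 mm above the origin. Hook slopes guide the cover in from 8 mm off along x, 10 mm along y and 8 degrees. Pressing home takes 6 to 12 N in all.
- hook_a (a joint): Grey plastic snap hook, 12 mm wide, at the carrier's +x end. Outward nose, underside 32 mm above the table, reaching 71 mm off the carrier's centre; sloping top ends 56 mm off centre, 59 mm high. The cover meets the slope with its underside at 42 mm and clears the nose near 24 mm. 0 rad upright (free, or clicked over the cover), about 0.15 when pushed inward; springs back.
- hook_b (a joint): The same hook at the carrier's -x end, facing the other way. 0 rad upright (free, or clicked over the cover), grows when pushed inward.

How it is judged (in metres and radians):
On the way:
1. the long cover is over the carrier, above its hooks' noses (horizontal distance between cover_grip and carrier below 0.03 m and z of cover_grip in the frame of carrier above 0.064 m), for 0.05 s.
At the end, for the whole second after the job is handed in: The long cover lies flat on the carrier's rails (within 2.5 mm of fully home, level within 4 degrees, centred within 20 mm and in line within 14 degrees), and both hooks have sprung back upright over it (each within 0.06 rad) (z of cover_grip in the frame of carrier between 0.049 and 0.0545 m and horizontal distance between cover_grip and carrier below 0.02 m and angle between cover_grip's own z axis and vertical below 0.07 rad and angle between the x axis of cover_grip and the x axis of carrier, either way round below 0.25 rad and value of joint each of hook_a, hook_b below 0.06 rad); the robot touches nothing.
It fails at once if the cover is dropped onto the carrier: let go in the air more than about 13 mm above the point where it meets the hooks (horizontal distance between cover_grip and carrier below 0.06 m and z of cover_grip in the frame of carrier above 0.085 m and contact force between cover and the fingers below 0.05 N).
It also fails if it takes over 40 s, if anything falls off the work surface, if the arm or the gripper's body presses on something with over 40 N, if the wrist force passes 120 N, or if a joint passes its speed limit or range.

ROBOT

A 6-joint arm with a two-finger parallel gripper is mounted at the origin on a cart in front of the work surface, level with it; the furniture and walls round the work are solid. World frame = base frame: x ahead of the robot, y to its left, z up, the work surface at z = 0. Lengths are in m, angles in degrees, forces in N, time in s.
With the tool pointing down it reaches from about 0.325 to 0.775 m from the base axis. Payload 5.5 kg.
Tool frame: the origin (TCP) lies midway between the tips of the shut fingers; the grasp point (between the pads) lies 19 mm behind it; z points along the fingers, y is the line along which they close (so a half turn about z gives the same grasp; the last joint's range is limited). The gripper opens to 88 mm and grips with 3 to 60 N. Pads are 20 mm wide; open, the fingers measure 115 mm over their backs; the gripper's body (75 mm by 178 mm) begins 61 mm behind the grasp point.
Start: joints at [-73.665, 5.22, 70.514, -0, 104.267, -3.249], TCP at [0.201, -0.565, 0.223] pointing down, gripper open.
Joint ranges: [-164.24, 164.24], [-49.07, 125.15], [9.68, 141.18], [-86.29, 266.29], [3.28, 154.24], [-151.56, 151.56]. Speed limits (degrees/s): [147.25, 147.25, 172.46, 180, 180, 180].

INTERFACE

Orientations are given as [roll, pitch, yaw] about the fixed x, y, z axes, in that order (R = Rz(yaw) Ry(pitch) Rx(roll)).
In Python, from cell import ctrl gives the robot as it stands.
- The arm moves only by the tool play_rows, never from a script. Its argument "steps" is a list of rows, each a list of 5 numbers: the finger opening in m, from 0 to 0.0878, then the shift along the world's x, y, z in m, then the turn about the world's z in degrees. A call has 1 to 8 rows; each row is the pose to reach, as a shift and turn from the pose commanded when the call began; what a row does not reach only later rows make up. A row lasts 1/10 s, in which the tool goes at most 50 mm and 8.59 degrees, less where a joint would pass 70% of its speed; a pose out of reach is approached as far as the arm can. A call with a gripper value outside its range is refused whole. The fingers move at their own pace and stop on an object; "newtons" is the grip in N (left out, the last holds). Time passes only in rows, so rows that repeat a pose let the fingers close. It gives the time, the measured TCP pose, the force, the opening and the grip force at its end, in the units of the state.
- ctrl.read_state(): the state, without advancing time (a new reading comes with each control period).
- ctrl.capture(name): name is "scene" or "top"; returns the picture (400x640x3 uint8, red, green, blue); there is no depth.
- ctrl.camera_params(name): a dict with "fx", "fy", "cx", "cy" (pixels), "R" (3x3) and "t" (3): a world point X has camera coordinates R X + t. Camera axes: x right, y down, z forward; pixel columns grow to the right and rows downward; lengths in m; the calibration is good to about 2 mm. A picture is of the moment at which its call begins. camera_params takes no time and is no camera call.
- ctrl.job_done(): hands the job in; it is judged then, once.
Trained networks look in the newest picture that a camera, given by its name, has taken for a name from the list of things; names that differ only in an ending like _2 or _b are one class to them, and where a whole thing is asked for, a point or a joint stands for the part that bears it (a point fixed in the world has none). Each returns a list of dicts, best first, with "p" (0 to 1); they miss things now and then, are a little off and sometimes report something else, mostly with a low value. They report only what shows in the picture. A call takes as long as a camera call.
- ctrl.recognise(camera, label): "bbox" ([left, top, right, bottom] in pixels, round what is visible of it).
- ctrl.masks_of(camera, label): "mask" (400x640 bool, what is visible of it) and "bbox" ([left, top, right, bottom] in pixels, round what is visible of it).
The state is a dict: "time_s": time; "joint_pos": joint angles; "joint_vel": joint speeds; "joint_efforts": joint torques, N m; "tcp_pos": TCP position; "tcp_rot": TCP orientation; "wrist_force": force on the tool from outside, world axes, zero at the start; "ft_torque": the same for the moment, N m; "gripper_width": finger opening in m; "grip_force": force on a finger pad.
Only numpy, scipy, OpenCV 4.12 (cv2) and the standard library are available. Lean on these libraries where they do the work, as an engineer would, in place of code of your own. Each camera call takes 0.05 s, during which the arm holds its last target. There are 200 camera calls.

## Working session

There is one attempt and no reset: what is moved stays moved. The work goes in short steps, Python scripts to look and compute and a tool call to move; the robot and the scene stay as the last step left them, time stands still between calls to the robot, and variables do not carry over. Pictures are saved under pics/ and viewed, at most 10 in all, crops included, and the job is handed in when it is done.

Besides the shell and the picture viewer there is one more tool, called after ">>>" by a JSON object that holds its "api" and its "payload". play_rows: Moves the arm, as the interface text tells. Its arguments: {"type":"object","properties":{"steps":{"type":"array"},"newtons":{"type":"number"}},"required":["steps"]}

```bash
mkdir -p pics; cat > h.py <<'E'
import numpy as np, cv2
from cell import ctrl
def ray(cam,u,v,z):
    p=ctrl.camera_params(cam);R=np.array(p["R"]);t=np.array(p["t"])
    d=R.T@np.array([(u-p["cx"])/p["fx"],(v-p["cy"])/p["fy"],1]);c=-R.T@t
    return c+d*(z-c[2])/d[2]
def save(cam,n):
    im=ctrl.capture(cam);cv2.imwrite(f"pics/{n}.png",np.ascontiguousarray(im[:,:,::-1]));return im
E
python3 - <<'E'
from h import *
for c in("top","scene"):
    save(c,c+"0")
    p=ctrl.camera_params(c);print(c,-np.array(p["R"]).T@np.array(p["t"]),p["fx"])
    for l in("cover_grip","carrier","hook_a"):
        for d in ctrl.masks_of(c,l):
            m=d["mask"].astype(np.uint8);r=cv2.minAreaRect(cv2.findNonZero(m))
            z={"cover_grip":.008,"carrier":.02,"hook_a":.055}[l]
            q=[ray(c,*k,z)[:2].round(3).tolist() for k in cv2.boxPoints(r)]
            print(l,round(d["p"],2),np.round(d["bbox"]),ray(c,*r[0],z).round(3),q)
E
```

```text
top [ 0.34856892 -0.00796342  0.91170704] 373.8875110440095
cover_grip 0.85 [280. 155. 339. 229.] [ 0.566 -0.006  0.008] [[0.629, 0.068], [0.665, -0.009], [0.505, -0.078], [0.471, -0.002]]
carrier 0.68 [182. 195. 227. 269.] [0.482 0.251 0.02 ] [[0.404, 0.308], [0.583, 0.285], [0.564, 0.192], [0.386, 0.219]]
hook_a 0.45 [191. 252. 206. 261.] [0.418 0.254 0.055] [[0.416, 0.271], [0.432, 0.266], [0.419, 0.236], [0.403, 0.242]]
scene [-0.38026276 -0.55730273  1.06590766] 515.5021280491309
```

View pics/top0.png

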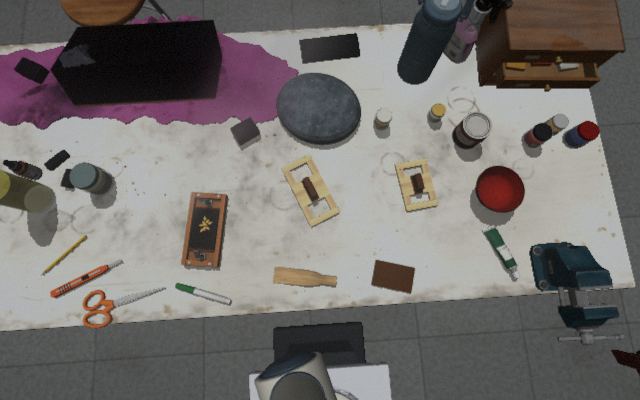

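View pics/scene0.png

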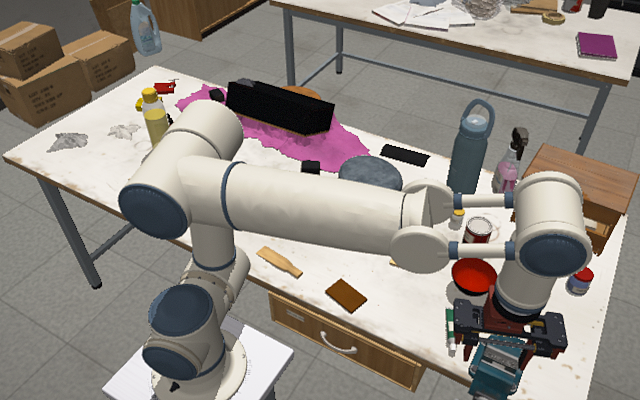

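The top view shows the carrier near (205,230), the long cover near (311,191) and the short one near (417,185). The network's long-cover box matches the 168x80 plate. I'll refine with a zoomed crop.

```bash
python3 - <<'E'
from h import *
im=cv2.imread("pics/top0.png")
a=cv2.resize(im[185:280,165:245],None,fx=5,fy=5,interpolation=cv2.INTER_CUBIC)
b=cv2.resize(im[145:240,270:350],None,fx=5,fy=5,interpolation=cv2.INTER_CUBIC)
cv2.imwrite("pics/crop.png",np.hstack([a,b]))
s=ctrl.read_state();print(s["tcp_pos"],s["tcp_rot"],s["time_s"])
p=ctrl.camera_params("top")
def proj(X):
    c=np.array(p["R"])@X+np.array(p["t"]);return [p["fx"]*c[0]/c[2]+p["cx"],p["fy"]*c[1]/c[2]+p["cy"]]
# fit poses by outline: cover rib (dark) and plate
g=cv2.cvtColor(im,cv2.COLOR_BGR2HSV)
m=np.zeros(im.shape[:2],np.uint8);m[170:215,295:325]=(g[170:215,295:325,2]<130)
n,lab,st,ce=cv2.connectedComponentsWithStats(m);k=1+st[1:,4].argmax()
r=cv2.minAreaRect(cv2.findNonZero((lab==k).astype(np.uint8)));print("rib",r,st[k],ray("top",*r[0],.03))
# orange-brown carrier & long cover via masks
for l,z in(("carrier",.0),("cover_grip",.004)):
    d=ctrl.masks_of("top",l)[0];M=d["mask"].astype(np.uint8)
    f=lambda v:None
    from scipy.optimize import minimize
    dims={"carrier":(176,86,22),"cover_grip":(168,80,8)}[l]
    def cost(v):
        c,s_=np.cos(v[2]),np.sin(v[2]);P=[]
        for sx in(-1,1):
            for sy in(-1,1):
                for h in(0,dims[2]):
                    x,y=sx*dims[0]/2e3,sy*dims[1]/2e3
                    P.append(proj(np.array([v[0]+c*x-s_*y,v[1]+s_*x+c*y,h/1e3])))
        H=cv2.convexHull(np.array(P,np.float32));R=np.zeros((400*4,640*4),np.uint8)
        cv2.fillConvexPoly(R,np.round((H+.5)*4).astype(np.int32),1)
        B=cv2.resize(M2,(2560,1600),interpolation=cv2.INTER_NEAREST)
        return (R!=B).sum()/(B.sum())
    M2=cv2.morphologyEx(M,cv2.MORPH_CLOSE,np.ones((5,5)))
    cn,_=cv2.findContours(M2,0,1);cv2.drawContours(M2,cn,-1,1,-1)
    x0={"carrier":(.482,.251,-.13),"cover_grip":(.566,-.006,.42)}[l]
    o=minimize(cost,x0,method="Nelder-Mead",options=dict(initial_simplex=[np.add(x0,e) for e in([0,0,0],[.01,0,0],[0,.01,0],[0,0,.1])],maxiter=80))
    print(l,o.x[:2].round(4),np.degrees(o.x[2]).round(1),o.fun)
E
```

```text
[ 0.20108476 -0.56525943  0.22245012] [-1.79981217e+02 -3.00190639e-03  1.95826398e+01] 0.4
rib ((308.82928466796875, 192.03659057617188), (29.204496383666992, 17.49146270751953), 51.34019470214844) [301 177  24  30 273] [ 0.55531755 -0.00324055  0.03      ]
carrier [0.4849 0.2539] -7.8 0.032674565846599134
cover_grip [ 0.5677 -0.0049] 23.4 0.041376795332136444
```

View pics/crop.png

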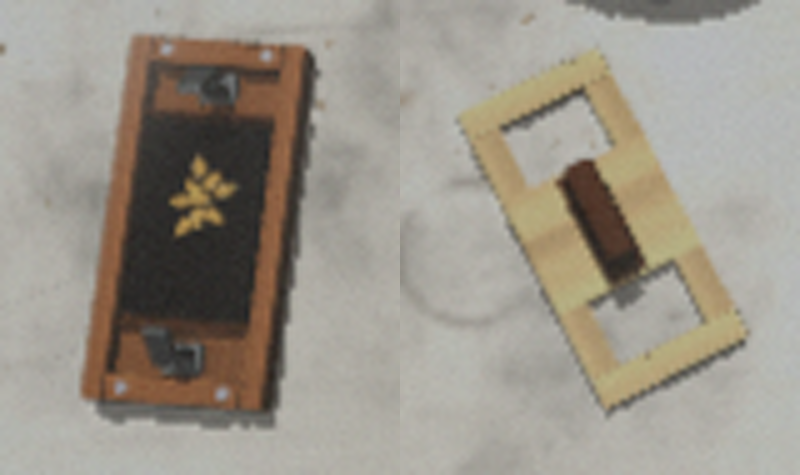

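>>> {"api": "play_rows", "payload": {"steps": [[0.0878, 0.026, 0.04, 0, 1], [0.0878, 0.052, 0.08, 0, 2], [0.0878, 0.078, 0.12, 0, 3], [0.0878, 0.104, 0.16, 0, 3.8], [0.0878, 0.13, 0.2, 0, 3.8], [0.0878, 0.156, 0.24, 0, 3.8], [0.0878, 0.182, 0.28, 0, 3.8], [0.0878, 0.208, 0.32, 0, 3.8]]}}

```text
time_s: 1.3
tcp_pos: [0.4098, -0.2436, 0.223]
tcp_rot: [180.0, -0.0, 23.4]
wrist_force: [0.9, 0.3, 0.7]
gripper_width: 0.0876
grip_force: 0.0
```

```bash
python3 - <<'E'
from h import *
print(ray("top",311,188,.04),[ray("top",u/5+165,v/5+185,z).round(4) for u,v,z in((210,88,.05),(178,350,.05),(194,219,.05))])
c=[ray("top",u/5+165,v/5+185,.022) for u,v in((135,37),(312,47),(85,398),(270,410))]
print(np.round(c,4),np.mean(c,0))
E
```

```text
[ 0.56256182 -0.00909165  0.04      ] [array([0.5406, 0.2367, 0.05  ]), array([0.4195, 0.2517, 0.05  ]), array([0.4791, 0.2443, 0.05  ])]
[[0.5747 0.281  0.022 ]
 [0.5641 0.1951 0.022 ]
 [0.4023 0.3035 0.022 ]
 [0.3911 0.2173 0.022 ]] [0.48302649 0.24921876 0.022     ]
```

>>> {"api": "play_rows", "payload": {"steps": [[0.0878, 0.026, 0.04, 0, 0], [0.0878, 0.052, 0.08, 0, 0], [0.0878, 0.078, 0.12, 0, 0], [0.0878, 0.104, 0.16, 0, 0], [0.0878, 0.13, 0.2, -0.01, 0], [0.0878, 0.156, 0.2376, -0.04, 0], [0.0878, 0.156, 0.2376, -0.08, 0], [0.0878, 0.156, 0.2376, -0.12, 0]]}}

```text
time_s: 2.1
tcp_pos: [0.5658, -0.0059, 0.1013]
tcp_rot: [180.0, -0.0, 23.6]
wrist_force: [-0.5, -1.0, -0.2]
gripper_width: 0.0878
grip_force: 0.0
```

```bash
python3 - <<'E'
from h import *
im=save("scene","s1")
for d in ctrl.recognise("scene","cover_grip")[:2]:print(d)
i=im[:,:,::-1][150:400,300:600]
cv2.imwrite("pics/s1c.png",cv2.resize(i,None,fx=2.4,fy=2.4,interpolation=cv2.INTER_CUBIC))
print(ctrl.read_state()["tcp_pos"])
E
```

```text
{'bbox': [312.0, 196.9, 343.3, 241.8], 'p': 0.77}
[ 0.56145977 -0.0068932   0.09544148]
```

View pics/s1c.png

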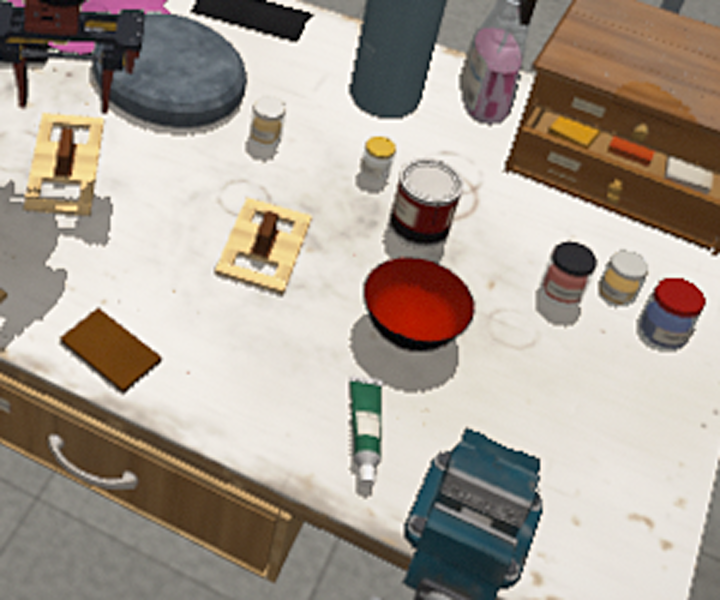

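>>> {"api": "play_rows", "payload": {"steps": [[0.0878, 0, 0, -0.025, 0], [0.0878, 0, 0, -0.05, 0], [0.0878, 0, 0, -0.07, 0], [0.0878, 0, 0, -0.08, 0], [0.0878, 0, 0, -0.087, 0], [0.0878, 0, 0, -0.087, 0], [0.0878, 0, 0, -0.087, 0]]}}

```text
time_s: 2.9
tcp_pos: [0.5659, -0.0079, 0.0172]
tcp_rot: [179.9, -0.1, 23.4]
wrist_force: [0.4, 0.6, 0.1]
gripper_width: 0.0873
grip_force: 0.0
```

```bash
python3 - <<'E'
from h import *
for k in range(2):
    s=ctrl.read_state();print(s["tcp_pos"],s["tcp_rot"],s["wrist_force"],s["joint_vel"])
im=save("scene","s2")
i=im[:,:,::-1][150:260,240:400]
cv2.imwrite("pics/s2c.png",cv2.resize(i,None,fx=4,fy=4,interpolation=cv2.INTER_CUBIC))
E
```

```text
[ 0.56593249 -0.00788661  0.01717615] [ 1.79946178e+02 -1.02954120e-01  2.33732565e+01] [0.40942601 0.57770726 0.05623768] [ 0.10626672 -0.22832151 -0.03695302  0.04071081 -0.13861966  0.05133564]
[ 0.56593249 -0.00788661  0.01717615] [ 1.79946178e+02 -1.02954120e-01  2.33732565e+01] [0.40942601 0.57770726 0.05623768] [ 0.10626672 -0.22832151 -0.03695302  0.04071081 -0.13861966  0.05133564]
```

View pics/s2c.png

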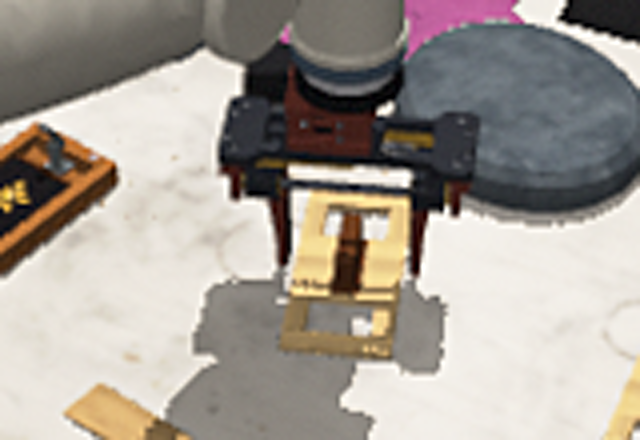

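The fingers straddle the rib, with tips near (283,265) and (415,270) and the rib at x≈348. Next I close and lift a little.

>>> {"api": "play_rows", "payload": {"newtons": 35, "steps": [[0.005, 0, 0, 0, 0], [0.005, 0, 0, 0, 0], [0.005, 0, 0, 0, 0], [0.005, 0, 0, 0, 0], [0.005, 0, 0, 0, 0], [0.005, 0, 0, 0, 0], [0.005, 0, 0, 0, 0], [0.005, 0, 0, 0, 0]]}}

```text
time_s: 3.75
tcp_pos: [0.5651, -0.0077, 0.0156]
tcp_rot: [-180.0, 0.0, 23.4]
wrist_force: [0.6, -0.0, -0.3]
gripper_width: 0.0272
grip_force: 0.0
```

>>> {"api": "play_rows", "payload": {"steps": [[0.005, 0, 0, 0, 0], [0.005, 0, 0, 0, 0], [0.005, 0, 0, 0, 0], [0.005, 0, 0, 0, 0], [0.005, 0, 0, 0, 0]]}}

```text
time_s: 4.25
tcp_pos: [0.5651, -0.0077, 0.0156]
tcp_rot: [-180.0, 0.0, 23.4]
wrist_force: [-0.6, 0.8, -0.3]
gripper_width: 0.0157
grip_force: 35.0
```

>>> {"api": "play_rows", "payload": {"steps": [[0.005, 0, 0, 0.02, 0], [0.005, 0, 0, 0.05, 0], [0.005, 0, 0, 0.085, 0], [0.005, -0.012, 0.04, 0.11, -6], [0.005, -0.025, 0.08, 0.11, -13], [0.005, -0.038, 0.12, 0.11, -20], [0.005, -0.048, 0.15, 0.11, -26], [0.005, -0.057, 0.18, 0.11, -30.8]]}}

```text
time_s: 5.05
tcp_pos: [0.5073, 0.1736, 0.1254]
tcp_rot: [180.0, 0.0, -7.6]
wrist_force: [-0.4, 0.4, -1.8]
gripper_width: 0.0158
grip_force: 35.0
```

>>> {"api": "play_rows", "payload": {"steps": [[0.005, -0.012, 0.035, 0, 0], [0.005, -0.02, 0.06, 0, 0], [0.005, -0.025, 0.0777, 0, 0], [0.005, -0.025, 0.0777, 0, 0], [0.005, -0.025, 0.0777, 0, 0]]}}

```text
time_s: 5.55
tcp_pos: [0.483, 0.2498, 0.1253]
tcp_rot: [180.0, 0.0, -7.4]
wrist_force: [0.3, -1.0, -0.3]
gripper_width: 0.0158
grip_force: 35.0
```

```bash
python3 - <<'E'
from h import *
s=ctrl.read_state();print(s["tcp_pos"],s["tcp_rot"],s["wrist_force"],s["gripper_width"],s["grip_force"])
a=save("scene","s3")[:,:,::-1];b=save("top","t3")[:,:,::-1]
for c in("scene","top"):
  for l in("cover_grip","carrier","hook_a"):
    for d in ctrl.recognise(c,l)[:2]:print(c,l,d)
cv2.imwrite("pics/s3c.png",np.hstack([cv2.resize(a[100:300,180:380],(400,400)),cv2.resize(b[150:300,140:290],(400,400))]))
E
```

```text
[0.4829638  0.24979972 0.12525047] [ 1.79950121e+02  1.91315192e-02 -7.36912735e+00] [ 0.30973472 -1.03376798 -0.34296228] 0.015792971325403332 34.99839663505554
scene carrier {'bbox': [208.0, 182.3, 272.6, 225.8], 'p': 0.9}
scene hook_a {'bbox': [254.2, 186.8, 254.9, 193.3], 'p': 0.6}
scene hook_a {'bbox': [219.8, 199.9, 227.1, 217.8], 'p': 0.47}
top cover_grip {'bbox': [179.9, 184.6, 216.5, 263.4], 'p': 0.9}
```

View pics/s3c.png

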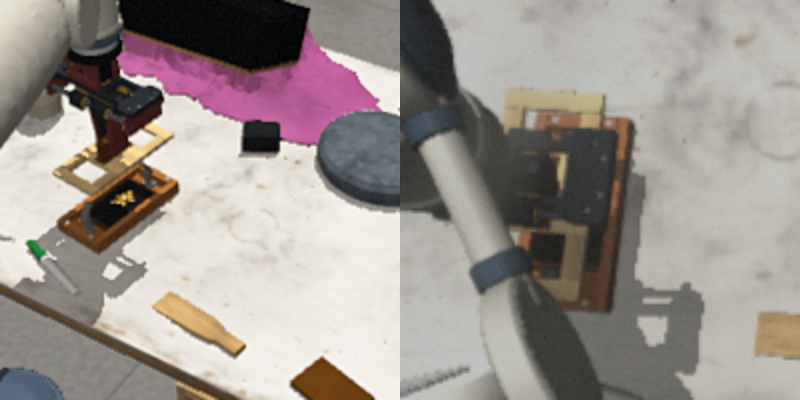

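The cover is held level above the carrier. I'll compare its projected outline with the seen box (180,185)-(216,263) to find its offset in the hand.

```bash
python3 - <<'E'
from h import *
p={c:ctrl.camera_params(c) for c in("top","scene")}
def proj(cam,X):
    q=p[cam];c=np.array(q["R"])@X+np.array(q["t"]);return np.array([q["fx"]*c[0]/c[2]+q["cx"],q["fy"]*c[1]/c[2]+q["cy"]])
im=cv2.imread("pics/t3.png");sc=cv2.imread("pics/s3.png")
def draw(I,cam,cx,cy,z,L,W,yaw,col,x0,y0,f):
    a=np.radians(yaw);P=[]
    for sx,sy in((-1,-1),(1,-1),(1,1),(-1,1)):
        x,y=sx*L/2,sy*W/2
        P.append((proj(cam,np.array([cx+np.cos(a)*x-np.sin(a)*y,cy+np.sin(a)*x+np.cos(a)*y,z]))+.5-[x0,y0])*f)
    print(cam,np.round(np.array(P)/f+[x0,y0],1).tolist())
    cv2.polylines(I,[np.round(P).astype(np.int32)],True,col,1)
A=cv2.resize(im[170:275,160:240],None,fx=5,fy=5,interpolation=cv2.INTER_CUBIC)
B=cv2.resize(sc[150:235,195:280],None,fx=4.6,fy=525/85,interpolation=cv2.INTER_CUBIC)
B=cv2.resize(sc[150:255,200:280],None,fx=5,fy=5,interpolation=cv2.INTER_CUBIC)
for I,c,x0,y0 in((A,"top",160,170),(B,"scene",200,150)):
    draw(I,c,.483,.25,.1177,.168,.08,-7.4,(0,255,0),x0,y0,5)
    draw(I,c,.483,.25,.022,.176,.086,-7.4,(255,0,0),x0,y0,5)
cv2.imwrite("pics/o.png",np.hstack([A,B]))
E
```

```text
top [[206.0, 264.5], [215.7, 186.6], [179.2, 184.3], [167.9, 262.0]]
top [[218.9, 267.9], [227.5, 194.7], [192.4, 192.4], [182.3, 265.6]]
scene [[225.2, 197.1], [266.2, 166.9], [246.6, 156.9], [205.4, 185.8]]
scene [[229.5, 223.0], [270.4, 191.0], [250.2, 180.2], [209.0, 210.6]]
```

View pics/o.png

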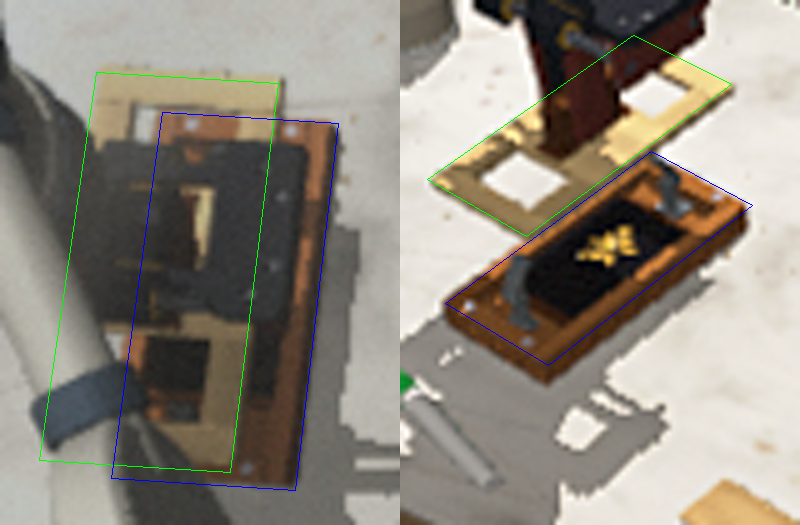

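The projected outlines match both the cover and the carrier within about 2 mm. I'll lower it to just above the hooks, then press.

>>> {"api": "play_rows", "payload": {"newtons": 50, "steps": [[0.005, 0, 0.001, -0.02, 0], [0.005, 0, 0.001, -0.04, 0], [0.005, 0, 0.001, -0.055, 0], [0.005, 0, 0.001, -0.062, 0], [0.005, 0, 0.001, -0.062, 0]]}}

```text
time_s: 6.45
tcp_pos: [0.4825, 0.2506, 0.0624]
tcp_rot: [179.9, 0.1, -7.4]
wrist_force: [-0.8, -1.3, -2.0]
gripper_width: 0.0156
grip_force: 50.0
```

>>> {"api": "play_rows", "payload": {"steps": [[0.005, 0, 0, -0.004, 0], [0.005, 0, 0, -0.008, 0], [0.005, 0, 0, -0.012, 0], [0.005, 0, 0, -0.016, 0], [0.005, 0, 0, -0.018, 0], [0.005, 0, 0, -0.02, 0], [0.005, 0, 0, -0.022, 0], [0.005, 0, 0, -0.023, 0]]}}

```text
time_s: 7.25
tcp_pos: [0.483, 0.251, 0.0404]
tcp_rot: [180.0, 0.0, -7.4]
wrist_force: [-1.4, 0.2, 3.1]
gripper_width: 0.0157
grip_force: 50.0
```

>>> {"api": "play_rows", "payload": {"steps": [[0.005, 0, 0, -0.001, 0], [0.005, 0, 0, -0.002, 0], [0.005, 0, 0, -0.003, 0], [0.005, 0, 0, -0.003, 0], [0.005, 0, 0, -0.003, 0]]}}

```text
time_s: 7.75
tcp_pos: [0.4834, 0.2508, 0.0376]
tcp_rot: [180.0, -0.0, -7.4]
wrist_force: [-0.1, -0.7, 1.5]
gripper_width: 0.0156
grip_force: 50.0
```

>>> {"api": "play_rows", "payload": {"steps": [[0.005, 0, 0, -0.001, 0], [0.005, 0, 0, -0.002, 0], [0.005, 0, 0, -0.002, 0], [0.005, 0, 0, -0.002, 0]]}}

```text
time_s: 8.15
tcp_pos: [0.4835, 0.2509, 0.0376]
tcp_rot: [-180.0, -0.1, -7.4]
wrist_force: [-5.6, -3.3, 9.7]
gripper_width: 0.0157
grip_force: 50.0
```

The cover stopped at the home height (TCP 0.0376), and the force rises when I command lower. I'll ease off and check both hooks before letting go.

>>> {"api": "play_rows", "payload": {"steps": [[0.005, 0, 0, -0.001, 0], [0.005, 0, 0, -0.001, 0], [0.005, 0, 0, 0.002, 0], [0.005, 0, 0, 0.002, 0]]}}

```text
time_s: 8.55
tcp_pos: [0.4834, 0.2511, 0.0378]
tcp_rot: [-180.0, -0.0, -7.4]
wrist_force: [0.5, -0.1, -1.5]
gripper_width: 0.0157
grip_force: 50.0
```

```bash
python3 - <<'E'
from h import *
s=ctrl.read_state();print(s["time_s"],s["tcp_pos"],s["tcp_rot"],s["wrist_force"],s["grip_force"])
a=save("scene","s4")[:,:,::-1]
cv2.imwrite("pics/s4c.png",cv2.resize(a[150:250,190:290],None,fx=6,fy=6,interpolation=cv2.INTER_CUBIC))
for d in ctrl.recognise("scene","hook_a")[:3]:print(d)
E
```

```text
8.55 [0.4833832  0.25112653 0.0378263 ] [-1.79969580e+02 -4.52283865e-02 -7.41697886e+00] [ 0.54708447 -0.10601772 -1.47221399] 49.99836623668671
```

View pics/s4c.png

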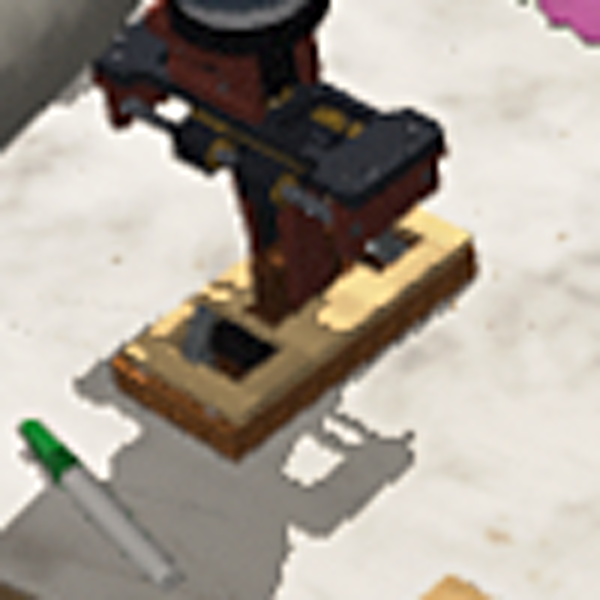

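The cover sits flush on the carrier, with the hooks showing through the windows near (200,335) and (390,245). Releasing now.

>>> {"api": "play_rows", "payload": {"steps": [[0.05, 0, 0, 0, 0], [0.05, 0, 0, 0, 0], [0.05, 0, 0, 0, 0], [0.05, 0, 0, 0, 0], [0.05, 0, 0, 0, 0], [0.05, 0, 0, 0, 0], [0.05, 0, 0, 0, 0]]}}

```text
time_s: 9.35
tcp_pos: [0.4831, 0.251, 0.0376]
tcp_rot: [-180.0, 0.0, -7.4]
wrist_force: [0.3, 0.2, -0.1]
gripper_width: 0.0498
grip_force: 0.0
```

>>> {"api": "play_rows", "payload": {"steps": [[0.05, 0, 0, 0.02, 0], [0.05, 0, 0, 0.05, 0], [0.05, 0, 0, 0.09, 0], [0.05, 0, 0, 0.13, 0], [0.05, 0, -0.04, 0.15, 0], [0.05, 0, -0.085, 0.15, 0], [0.05, 0, -0.13, 0.15, 0], [0.05, 0, -0.17, 0.15, 0]]}}

```text
time_s: 10.15
tcp_pos: [0.483, 0.0793, 0.1881]
tcp_rot: [180.0, -0.1, -7.4]
wrist_force: [1.4, -0.6, 0.2]
gripper_width: 0.0498
grip_force: 0.0
```

```bash
python3 - <<'E'
from h import *
s=ctrl.read_state();print(s["time_s"],s["tcp_pos"],s["gripper_width"])
a=save("scene","s5")[:,:,::-1];b=save("top","t5")[:,:,::-1]
cv2.imwrite("pics/s5c.png",np.hstack([cv2.resize(a[160:240,200:280],(400,400),interpolation=cv2.INTER_CUBIC),cv2.resize(b[185:280,160:255],(400,400),interpolation=cv2.INTER_CUBIC)]))
E
```

```text
10.15 [0.48295032 0.07930318 0.18808474] 0.0498252941534537
```

View pics/s5c.png

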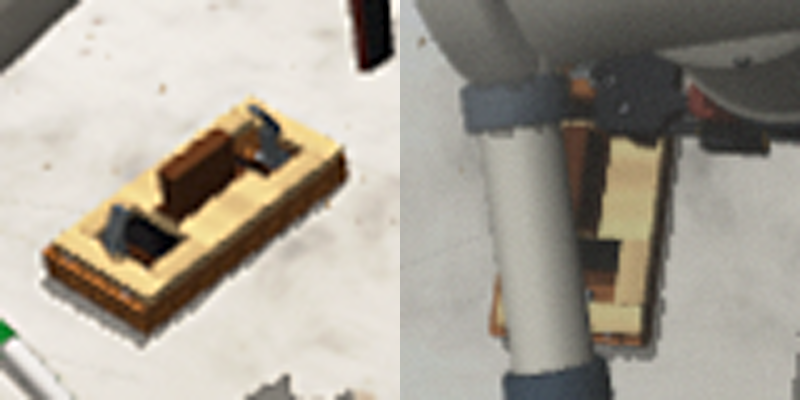

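The cover is level and flush. Both hooks, at (118,235) and (268,140) in the crop, stand upright through the windows, and the gripper is clear.

```bash
python3 -c "
from cell import ctrl
print(ctrl.job_done())"
```

```text
the job is handed in; nothing more can be done
None
```

The long cover is pressed home on the carrier with both hooks through its windows and looking upright in the last picture, the gripper is clear, and the job is handed in at about 10 s; no verdict came back.

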